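# Seat the test coupon and hold the loupe in focus over it

### The job

The metal test coupon on the inspection stand has one end propped up on the ejector pin: press it down until it sits flat and level in its pocket, then let go of it. Then pick the hand loupe up by its blue handle and hold it still and level in the air with its lens centred over the black cross on the coupon, the lens at the same height as the orange focus collar on the stand's post. Finish while still holding the loupe there; do not touch the coupon with the loupe, do not shift the collar, and leave the other things on the bench where they are.

Things in the scene. Friction and masses are not known exactly. Their poses are not given: they have to be found in the camera images.
- stand: Grey inspection stand, fixed to the bench: bed 170 x 124 x 16 mm (along its own x from -55 to +115 mm, y from -62 to +62 mm). Origin: on the worktop, below the centre of the pocket; z up. The pocket is 53 x 79 mm (x, y) inside a dark rim 5.5 mm wide and 4 mm high on the bed. A steel post, 10 mm thick, its top 146 mm above the worktop, stands at own x = +90 mm, y = 0, with a foot 26 mm wide.
- pocket (a point): Centre of the pocket's flat floor, 16 mm above the worktop; axes as the stand's.
- eject_pin (a joint): Brass ejector pin, 8 mm thick, coming up through the pocket floor at the stand's x = 0, y = +28 mm. 0: up, 8 mm proud of the floor; 0.008 m: level with the floor. It slides down under about 2.5 N and stays where it is pushed (no spring).
- focus_mark (a point): Middle of the orange focus collar on the post (collar 22 mm across, 12 mm high, with a small pointer towards the pocket and a clamp screw): on the post's axis, at mid height of the collar. It marks the height for the middle of the lens; that height differs from case to case, 72 to 122 mm above the worktop. The collar slides on the post if pushed with more than about 4 N.
- coupon: Loose bare-metal plate, 50 x 76 x 6 mm (own x, y, z), 70 g, lying in the pocket with its +y end propped up by the ejector pin (about 0.13 rad). Origin: centre of its underside; z out of its marked face. Seated, its origin lies on the pocket floor and its top is 22 mm above the worktop, 2 mm above the rim.
- coupon_mark (a point): Black cross on a white spot at the centre of the coupon's top face.
- loupe: Hand loupe, about 80 g, lying flat on the worktop, lens facing up. Black lens ring 66 mm across and 12 mm high round a clear, greyish lens; the straight blue handle runs along own -x from x = -43 to -133 mm. Origin: underside of the ring, below the lens centre; z along the lens axis, up.
- lens_center (a point): Centre of the lens, 6 mm above the loupe's origin.
- loupe_grip (a point): Point to grip on the handle's axis, at the loupe's x = -85 mm, 17 mm above the worktop as it lies. The handle is 16 mm wide (own y) and 18 mm high (8 to 26 mm above the worktop); grip it across its width. The loupe's centre of mass lies about 22 mm from this point towards the lens.
- wash_bottle: White wash bottle, 77 mm across, 202 mm high; bystander. Origin: centre of its underside.
- tip_box: Blue pipette-tip box with clear lid, 77 x 122 x 70 mm; bystander. Origin: centre of its underside.
- tube_50: Lying clear tube with blue cap, 35 x 115 mm; bystander. Origin: at its underside.
- petri_2: Clear closed petri dish, 92 mm across, 15 mm high; bystander. Origin: centre of its underside.
- timer: White bench timer, 58 x 62 x 16 mm; bystander. Origin: centre of its underside.
Things that resemble listed ones, but are neither listed nor needed, are in the scene too. Of the things that look like the coupon, the middle-sized one is meant.

How it is judged:
By the outcome, as a careful person would: the job done as asked, in the order asked, and still so for the second after the job is handed in, while the arm keeps its last pose, push and grip.
It also fails if it takes over 45 s, if anything falls off the work surface, if the arm or the gripper's body presses on something with over 40 N, if the wrist force passes 120 N, or if a joint passes its speed limit or range.

### The arm

A 6-joint arm with a two-finger parallel gripper is mounted at the origin on a cart in front of the work surface, level with it; the furniture and walls round the work are solid. World frame = base frame: x ahead of the robot, y to its left, z up, the work surface at z = 0. Lengths are in m, angles in degrees, forces in N, time in s.
With the tool pointing down it reaches from about 0.3 to 0.75 m from the base axis. Payload 8.5 kg.
Tool frame: the origin (TCP) lies on the centre line of the jaws, within the pads' length; the fingertips stand 14 mm ahead of it and the grasp point (between the pads) lies 5 mm behind it; z points along the fingers, x is the direction in which the jaws open and shut, and the axes are right-handed (so a half turn about z gives the same grasp; the last joint's range is limited). The gripper opens to 85 mm and grips with 20 to 120 N. Pads are 22 mm wide; open, the fingers measure 114 mm over their backs; the gripper's body (76 mm by 85 mm) begins 54 mm behind the grasp point. The pads swing forward as they close: fully open they stand 13 mm farther back than shut.
Start: joints at [-77.825, 21.807, 74.336, -0, 83.858, -12.336], TCP at [0.228, -0.5, 0.245] pointing down, gripper open.
Joint ranges: [-178.18, 178.18], [-50.72, 133.34], [12.68, 142.11], [-81.47, 261.47], [9.98, 163.14], [-165.26, 165.26]. Speed limits (degrees/s): [136.94, 136.94, 180, 180, 180, 180].

### API

Orientations are given as a 3x3 rotation matrix whose columns are the frame's x, y, z axes.
In Python, from rig import * gives the robot as it stands.
- The arm moves only by the shell command python3 -m crank 'ROWS' [FORCE]. ROWS is JSON, one flat list of numbers, 7 for each row, row after row: the turn, a rotation vector about the world's x, y, z in rad, then the shift along the world's x, y, z in m, then the opening in per cent of the stroke, from 0 (shut) to 100 (fully open). A call has 1 to 20 rows; each row shifts and turns the commanded pose from where the row before left it; what a row does not reach is not made up. A row lasts 1/10 s, in which the tool goes at most 50 mm and 8.59 degrees, less where a joint would pass 70% of its speed; a pose out of reach is approached as far as the arm can. A call is refused whole if a number of a shift passes 0.05 or a number of a turn 0.15, either way. A call with a gripper value outside its range is refused whole. The fingers move at their own pace and stop on an object; FORCE is the grip in N (left out, the last holds). Time passes only in rows, so rows that do not move let the fingers close. It gives the time, the measured TCP pose, the force and the opening at its end, in the units of the state.
- observe(): the state, without advancing time (a new reading comes with each control period).
- get_image(name): name is "side" or "top"; returns a dict with "frame" (420x560x3 uint8, red, green, blue), "fov_y" (degrees; the focal length in pixels is half the picture's height over the tangent of half this angle, whatever the lens; pixels are square), "cx", "cy" (the principal point, pixels), "world_to_cam" (4x4, takes a point from world to camera coordinates). Camera axes: x right, y up, looking along -z (the intrinsics and any distortion apply to the point x, -y, -z); pixel columns grow to the right and rows downward; lengths in m; the calibration is good to about 2 mm. A picture is of the moment at which its call begins. There is no depth.
- close_job(): hands the job in, once; it reports no verdict.
The state is a dict: "time_s": time; "q": joint angles; "qvel": joint speeds; "joint_efforts": joint torques, N m; "position": TCP position; "tool_rot": TCP orientation; "ft_force": force on the tool from outside, world axes, zero at the start; "wrist_torque": the same for the moment, N m; "grip_width": finger opening in m.
Only numpy, scipy, OpenCV 4.12 (cv2) and the standard library are available. Lean on these libraries where they do the work, as an engineer would, in place of code of your own. Each camera call takes 0.05 s, during which the arm holds its last target. There are 200 camera calls.

## Working session

There is one attempt and no reset: what is moved stays moved. The work goes in short steps, Python scripts to look and compute and a shell command to move; the robot and the scene stay as the last step left them, time stands still between calls to the robot, and variables do not carry over. Pictures are saved under pics/ and viewed, about 8 in all and at most 12, crops included, and the job is handed in when it is done.

```bash
ls; mkdir -p pics; python3 - <<'E'
from rig import *
import cv2,pickle
o=observe();print(o)
for n in("top","side"):
    g=get_image(n);pickle.dump(g,open(f"pics/{n}0.pkl","wb"))
    cv2.imwrite(f"pics/{n}0.png",g["frame"][:,:,::-1]);print({k:v for k,v in g.items() if k!="frame"})
E
```

```text
pics
{'time_s': 0.0, 'q': array([-7.78224378e+01,  2.18426694e+01,  7.43852151e+01,  1.51352837e-03,
        8.38594651e+01, -1.23369241e+01]), 'qvel': array([ 0.02131613, -0.05836549,  0.0480122 , -0.03707882, -0.07155596,
        0.01015972]), 'joint_efforts': array([ 1.44318627e-03, -4.48456585e+01, -2.31269968e+01, -1.21592357e-04,
        4.80629285e-03, -7.65243101e-06]), 'position': array([ 0.22814192, -0.50014698,  0.24469332]), 'tool_rot': array([[ 4.14920490e-01, -9.09857626e-01, -2.95915747e-04],
       [-9.09856464e-01, -4.14920447e-01,  1.49577465e-03],
       [-1.48372346e-03, -3.51386695e-04, -9.99998838e-01]]), 'ft_force': array([ 0.67852398, -0.38691551, -0.05507462]), 'wrist_torque': array([-0.00275495, -0.01626143, -0.02425238]), 'grip_width': 0.08544699313441516}
{'fov_y': 43.28788326164739, 'cx': 277.28305542121876, 'cy': 210.29894426197825, 'world_to_cam': array([[-0.02058107, -0.99977512, -0.00511196, -0.03584786],
       [ 0.99647068, -0.02092869,  0.08129062, -0.54028788],
       [-0.08137933, -0.00342088,  0.99667733, -1.83296478],
       [ 0.        ,  0.        ,  0.        ,  1.        ]])}
{'fov_y': 49.99978108388207, 'cx': 277.2688814120566, 'cy': 211.6735889425651, 'world_to_cam': array([[ 0.99582138, -0.09079117, -0.00983536, -0.53521253],
       [ 0.05874963,  0.5544529 ,  0.83013882, -0.07371704],
       [-0.06991603, -0.82724782,  0.55747   , -1.57913156],
       [ 0.        ,  0.        ,  0.        ,  1.        ]])}
```

View pics/top0.png

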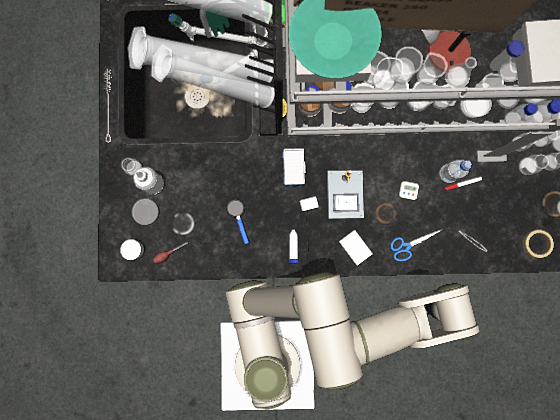

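View pics/side0.png

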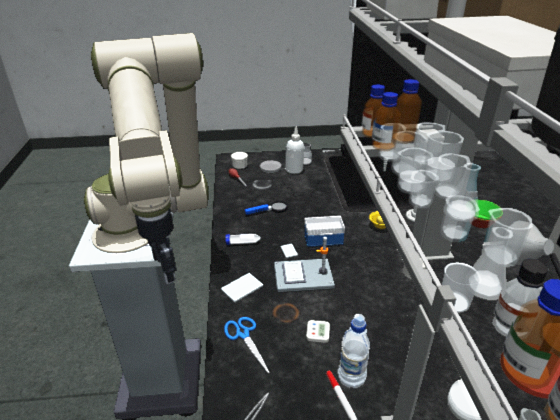

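The top view shows the stand at (346,195), with the coupon in its pocket at (346,202). It also shows a small plate at (309,203), a large plate at (355,247), and the loupe with its lens at (235,208) and blue handle running to (244,242).

Coupon candidates are (346,202), (309,203) small and (355,247) large. The middle-sized one is the one on the stand. For the loupe, the only blue-handled lens is at (235,208). The ring (386,212), the clear ring (183,223), the red tool (170,252) and the blue scissors (402,248) are not it. I'll check this in one close crop.

```bash
python3 - <<'E'
import cv2,numpy as np
t=cv2.imread("pics/top0.png");s=cv2.imread("pics/side0.png")
a=cv2.resize(t[160:225,325:370],None,fx=8,fy=8,interpolation=cv2.INTER_CUBIC)   #360x520
b=cv2.resize(s[230:295,268:340],None,fx=6,fy=6,interpolation=cv2.INTER_CUBIC)   #432x390
c=np.zeros((600,800,3),np.uint8)
c[:520,:360]=a;c[:390,365:797]=b
d=cv2.resize(t[195:248,222:256],None,fx=4,fy=4,interpolation=cv2.INTER_CUBIC);c[390:600,365:501]=d[:210]
e=cv2.resize(s[195:222,238:294],None,fx=5,fy=5,interpolation=cv2.INTER_CUBIC);c[400:535,510:790]=e
cv2.imwrite("pics/c1.png",c)
E
```

```text
(no output)
```

View pics/c1.png

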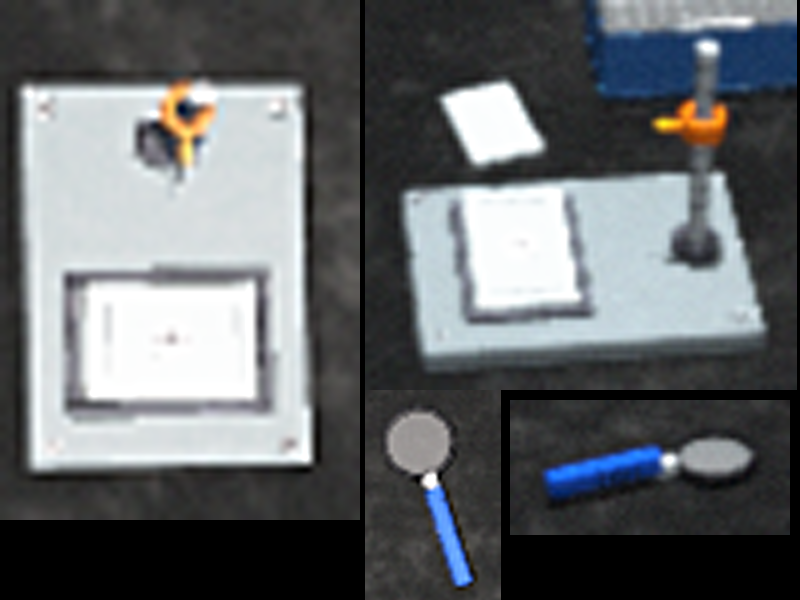

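The crop shows the stand with its post at +x (up in the top view), the coupon with its cross in the pocket, and the orange collar mid-post. The loupe lies lens up with its handle towards the robot. The choices hold. Next I fit the poses.

```bash
cat > h.py <<'E'
import numpy as np,pickle,cv2
from scipy.optimize import least_squares
def proj(g,P):
    P=np.atleast_2d(P);W=g["world_to_cam"];c=P@W[:3,:3].T+W[:3,3]
    f=210/np.tan(np.radians(g["fov_y"]/2))
    return np.c_[g["cx"]+f*c[:,0]/-c[:,2],g["cy"]-f*c[:,1]/-c[:,2]]
def pose(p,L):
    c,s=np.cos(p[2]),np.sin(p[2]);L=np.atleast_2d(L)
    return np.c_[p[0]+c*L[:,0]-s*L[:,1],p[1]+s*L[:,0]+c*L[:,1],L[:,2]]
def uv(pts,k,off,org): return (np.array(pts)-off+.5)/k-.5+org
E
python3 - <<'E'
from h import *
T=pickle.load(open("pics/top0.pkl","rb"));S=pickle.load(open("pics/side0.pkl","rb"))
L=np.array([[115,62,16],[115,-62,16],[-55,-62,16],[-55,62,16]])/1e3
ut=uv([[22,87],[303,85],[312,466],[30,468]],8,0,[325,160])
us=uv([[722,176],[765,325],[422,350],[405,190]],6,[365,0],[268,230])
for nm,w in(("both",(1,1)),("top",(1,0)),("side",(0,1))):
    f=lambda p:np.r_[(w[0]*(proj(T,pose(p,L))-ut)).ravel(),(w[1]*(proj(S,pose(p,L))-us)).ravel()]
    r=least_squares(f,[.6,-.1,0.]);print(nm,r.x,np.abs(r.fun).max())
    if nm=="both":p=r.x
print("res",f(p).round(2))
col=uv([703,123],6,[365,0],[268,230])
h=lambda z:(proj(S,pose(p,[[.09,0,z[0]]]))[0]-col)
r=least_squares(h,[.1]);print("collar z",r.x,r.fun)
top=uv([708,46],6,[365,0],[268,230])
r2=least_squares(lambda z:(proj(S,pose(p,[[.09,0,z[0]]]))[0]-top),[.14]);print("post top z (146)",r2.x,r2.fun)
print("coupon c, pin",pose(p,[[0,0,.022],[0,.028,.022]]))
# loupe: lens centre z .012, handle end (-133,0,.020)
lt=uv([[419,442],[462,582]],4,[365,390],[222,195]);ls=uv([[714,457],[549,482]],5,[510,400],[238,195])
LL=np.array([[0,0,12],[-133,0,20]])/1e3
for w in((1,1),(1,0),(0,1)):
    f=lambda p:np.r_[w[0]*(proj(T,pose(p,LL))-lt).ravel(),w[1]*(proj(S,pose(p,LL))-ls).ravel()]
    r=least_squares(f,[.5,.3,0.2]);print("loupe",r.x,r.fun.round(2),pose(r.x,[[-.085,0,.017]]))
E
```

```text
both [ 0.56140856 -0.28750849 -0.01150753] 1.1266466342954686
top [ 0.56234226 -0.28782429 -0.01069499] 0.23803965533863902
side [ 0.56074316 -0.28716132 -0.01244592] 1.1620360297783918
res [ 0.    0.   -0.    0.   -0.    0.   -0.    0.    0.42 -1.13  0.48  0.96
  0.15  0.41 -0.14 -0.3 ]
collar z [0.09861061] [0.28016517 0.01727558]
post top z (146) [0.1461227] [0.23832155 0.01469538]
coupon c, pin [[ 0.56140856 -0.28750849  0.022     ]
 [ 0.56173077 -0.25951035  0.022     ]]
loupe [0.55354706 0.10091396 0.28392559] [ 0.14 -0.21  0.38  0.79  0.66 -0.9  -0.08 -0.2 ] [[0.47195019 0.07710323 0.017     ]]
loupe [0.55455722 0.10193088 0.28590645] [-0.15 -0.49  0.15  0.48  0.   -0.    0.   -0.  ] [[0.47300767 0.07795857 0.017     ]]
loupe [0.55240696 0.09708304 0.27661101] [ 0.    0.    0.    0.    0.45 -0.32 -0.44  0.26] [[0.47063811 0.07386979 0.017     ]]
```

```bash
python3 -m crank '[0,0,0,0.037,0.0253,-0.012,0, 0,0,0,0.037,0.0253,-0.012,0, 0,0,0,0.037,0.0253,-0.012,0, 0,0,0,0.037,0.0253,-0.012,0, 0,0,0,0.037,0.0253,-0.012,0, 0,0,0,0.037,0.0253,-0.012,0, 0,0,0,0.037,0.0253,-0.012,0, 0,0,0,0.037,0.0253,-0.012,0, 0,0,0,0.037,0.0253,-0.012,0, 0,0,0,0,0,-0.03,0, 0,0,0,0,0,-0.03,0, 0,0,0,0,0,0,0, 0,0,0,0,0,0,0]' 40
```

```text
time_s: 1.4
position: [0.5612, -0.2729, 0.0777]
tool_rot: [[0.415, -0.91, -0.0], [-0.91, -0.415, 0.0], [-0.0, 0.0, -1.0]]
ft_force: [0.5, 0.5, 0.6]
grip_width: 0.0001
```

```bash
cat > look.py <<'E'
import sys,cv2,numpy as np,pickle
from rig import *
# name  then boxes: cam x0 y0 x1 y1 scale
n=sys.argv[1];im=[]
for a in sys.argv[2:]:
    c,x0,y0,x1,y1,k=a.split(",");x0,y0,x1,y1,k=map(int,(x0,y0,x1,y1,k))
    g=get_image(c);pickle.dump(g,open(f"pics/{n}_{c}.pkl","wb"))
    im.append(cv2.resize(g["frame"][y0:y1,x0:x1,::-1],None,fx=k,fy=k,interpolation=cv2.INTER_CUBIC))
H=max(i.shape[0] for i in im)
cv2.imwrite(f"pics/{n}.png",np.hstack([cv2.copyMakeBorder(i,0,H-i.shape[0],0,6,cv2.BORDER_CONSTANT) for i in im]))
E
python3 look.py c2 side,265,220,345,300,7
```

```text
(no output)
```

View pics/c2.png

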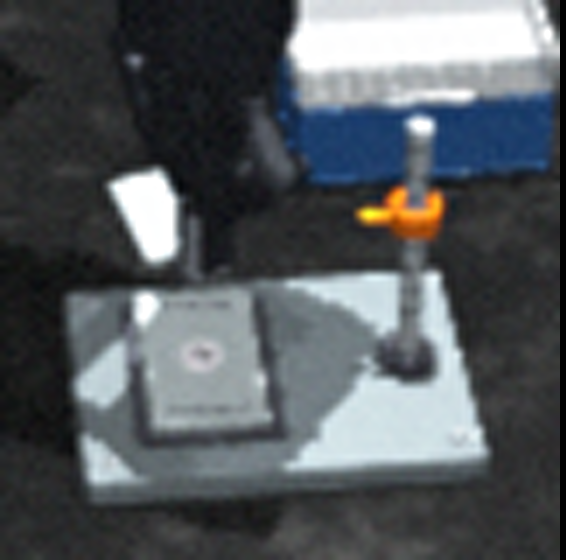

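The closed fingertips at crop pixel (205,275) hover above the coupon's propped +y end, well clear of the post. Now I press.

```bash
python3 -m crank '[0,0,0,0,0,-0.015,0, 0,0,0,0,0,-0.01,0, 0,0,0,0,0,-0.003,0, 0,0,0,0,0,-0.003,0, 0,0,0,0,0,-0.003,0, 0,0,0,0,0,-0.003,0, 0,0,0,0,0,-0.002,0, 0,0,0,0,0,0,0]'
```

```text
time_s: 2.25
position: [0.5613, -0.2726, 0.0383]
tool_rot: [[0.415, -0.91, 0.0], [-0.91, -0.415, -0.0], [0.0, -0.0, -1.0]]
ft_force: [0.2, -0.3, 0.9]
grip_width: -0.0
```

```bash
python3 -m crank '[0,0,0,0,0,-0.001,0, 0,0,0,0,0,-0.001,0, 0,0,0,0,0,0,0]'; python3 -m crank '[0,0,0,0,0,-0.001,0, 0,0,0,0,0,0,0]'
```

```text
time_s: 2.55
position: [0.5612, -0.2727, 0.0363]
tool_rot: [[0.415, -0.91, 0.0], [-0.91, -0.415, -0.0], [0.0, -0.0, -1.0]]
ft_force: [-0.1, 0.6, 0.3]
grip_width: 0.0003
time_s: 2.75
position: [0.5612, -0.2728, 0.0361]
tool_rot: [[0.415, -0.91, 0.0], [-0.91, -0.415, -0.0], [0.0, -0.0, -1.0]]
ft_force: [-1.3, 2.7, 6.9]
grip_width: -0.0001
```

```bash
python3 -m crank '[0,0,0,0,0,-0.001,0, 0,0,0,0,0,0,0, 0,0,0,0,0,0,0]'; python3 -m crank '[0,0,0,0,0,0.003,0, 0,0,0,0,0,0.01,0, 0,0,0,0,0,0.04,0, 0,0,0,0,0.03,0.04,0, 0,0,0,-0.005,0.045,0.02,50, 0,0,-0.143,-0.005,0.045,0,50, 0,0,0,-0.01,0.048,0,50, 0,0,0,-0.01,0.048,0,50, 0,0,0,-0.015,0.046,0,50, 0,0,0,-0.015,0.046,0,50, 0,0,0,-0.015,0.04,0,50, 0,0,0,-0.015,0.0,0,50, 0,0,0,0,0,0,50]'; python3 look.py c3 side,265,220,345,300,5 top,325,160,370,225,7
```

```text
time_s: 3.05
position: [0.5612, -0.2728, 0.0361]
tool_rot: [[0.415, -0.91, 0.001], [-0.91, -0.415, -0.001], [0.001, -0.0, -1.0]]
ft_force: [-3.8, 3.4, 15.4]
grip_width: 0.0002
time_s: 4.35
position: [0.4699, 0.0762, 0.1477]
tool_rot: [[0.283, -0.959, -0.001], [-0.959, -0.283, -0.0], [0.0, 0.001, -1.0]]
ft_force: [0.3, 0.0, -0.9]
grip_width: 0.0427
```

View pics/c3.png

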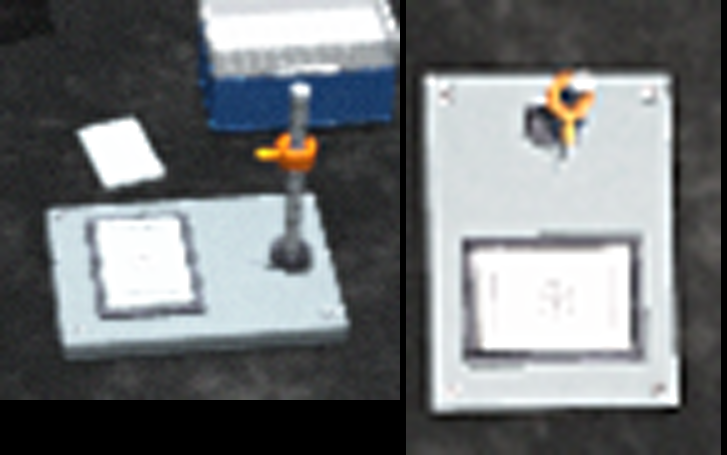

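The coupon looks seated: its rim is evenly visible at both ends, with the cross at about top pixel (346.6,202.4). The collar is unmoved. Now the loupe grasp.

```bash
python3 -m crank '[0,0,0,0.002,0.001,-0.04,50, 0,0,0,0,0,-0.04,50, 0,0,0,0,0,-0.03,50, 0,0,0,0,0,-0.01,50, 0,0,0,0,0,-0.0095,50, 0,0,0,0,0,0,50]'; python3 -m crank '[0,0,0,0,0,0,0, 0,0,0,0,0,0,0, 0,0,0,0,0,0,0, 0,0,0,0,0,0,0, 0,0,0,0,0,0,0, 0,0,0,0,0,0,0]' 60
```

```text
time_s: 5.05
position: [0.4737, 0.0758, 0.0177]
tool_rot: [[0.28, -0.96, 0.0], [-0.96, -0.28, -0.0], [0.0, -0.0, -1.0]]
ft_force: [0.6, 0.1, 0.5]
grip_width: 0.0424
time_s: 5.65
position: [0.4739, 0.0762, 0.0191]
tool_rot: [[0.281, -0.96, 0.003], [-0.96, -0.281, -0.0], [0.001, -0.002, -1.0]]
ft_force: [-1.5, 0.0, 7.1]
grip_width: 0.0149
```

```bash
python3 -m crank '[0,0,0,0,0,0.003,0, 0,0,0,0,0,0.005,0, 0,0,0,0,0,0.02,0, 0,0,0,0,0,0.04,0, 0,0,0,0,0,0.04,0, 0,0,0,0,0,0.02,0, 0,0,0,0,0,0,0, 0,0,0,0,0,0,0]'; python3 look.py c4 side,225,140,305,230,5 top,205,180,265,255,6
```

```text
time_s: 6.45
position: [0.4728, 0.0763, 0.1456]
tool_rot: [[0.281, -0.96, -0.0], [-0.96, -0.281, 0.0], [-0.0, 0.0, -1.0]]
ft_force: [-0.7, -0.2, -0.4]
grip_width: 0.0146
```

View pics/c4.png

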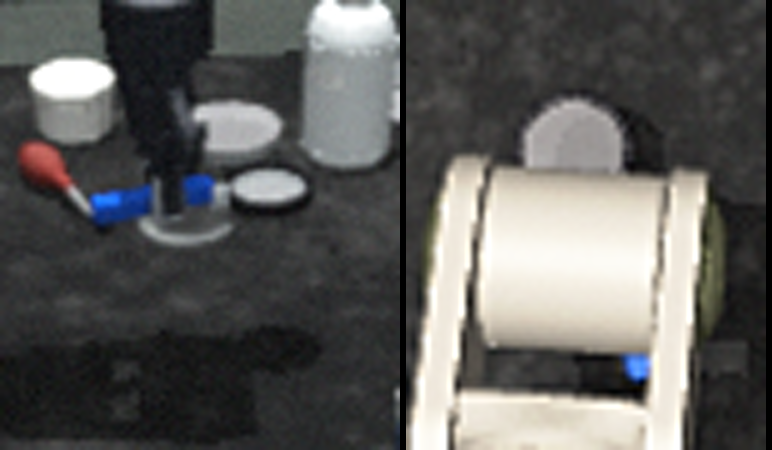

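The loupe is held by its handle and looks near level: lens at side crop (268,187), handle end at (93,208). Carry it over the coupon.

```bash
python3 -m crank '[0,0,0,0.001,-0.02,0,0, 0,0,0,0.001,-0.035,0,0, 0,0,0,0.001,-0.043,0,0, 0,0,0,0.001,-0.043,0,0, 0,0,0,0.001,-0.043,0,0, 0,0,0,0.001,-0.043,0,0, 0,0,0,0.001,-0.043,0,0, 0,0,0,0,-0.043,0,0, 0,0,0,0,-0.035,-0.01,0, 0,0,0,0,-0.025,-0.01,0, 0,0,0,0,-0.015,-0.01,0, 0,0,0,0,0,0,0, 0,0,0,0,0,0,0]'; python3 look.py c5 side,255,205,345,295,5 top,320,155,375,230,6
```

```text
time_s: 7.85
position: [0.48, -0.3107, 0.1152]
tool_rot: [[0.281, -0.96, -0.001], [-0.96, -0.281, 0.002], [-0.002, 0.001, -1.0]]
ft_force: [0.5, 0.8, -0.5]
grip_width: 0.0146
```

View pics/c5.png

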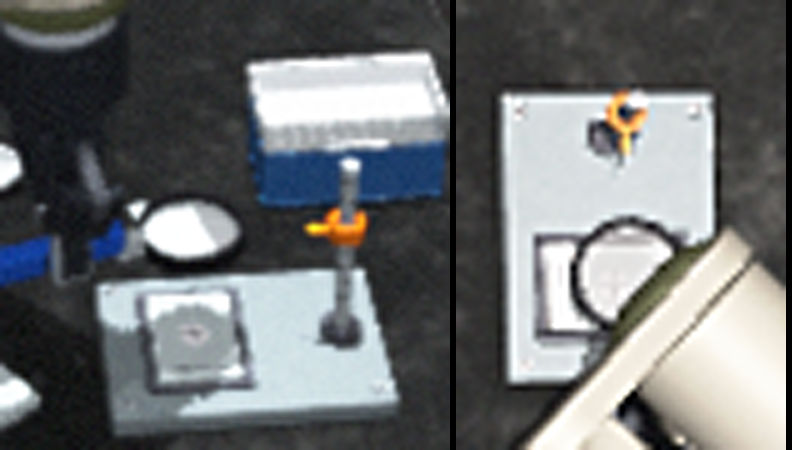

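The lens hangs above the coupon: side crop (191,229), top crop about (632,277). The cross is visible at side crop (194,334). I'll overlay the predicted ring and cross to check them precisely.

```bash
cat > ov.py <<'E'
import sys
from h import *
n=sys.argv[1];x,y,z=map(float,sys.argv[2:5]);out=[]
p=[.56141,-.28751,-.0115]
a=np.linspace(0,2*np.pi,120)
for c,(x0,y0,x1,y1) in(("side",(265,235,335,290)),("top",(328,175,368,230))):
    g=pickle.load(open(f"pics/{n}_{c}.pkl","rb"));k=10
    im=cv2.resize(g["frame"][y0:y1,x0:x1,::-1],None,fx=k,fy=k,interpolation=cv2.INTER_CUBIC)
    q=lambda P:np.round((proj(g,P)-[x0,y0]+.5)*k-.5).astype(int)
    for dz,col in((.006,(0,0,255)),(-.006,(0,200,0))):
        cv2.polylines(im,[q(np.c_[x+.033*np.cos(a),y+.033*np.sin(a),0*a+z+dz])],True,col,1)
    for P,col in((pose(p,[[0,0,.022]]),(255,0,0)),(pose(p,[[.09,0,.0985]]),(255,0,0)),([[x,y,z]],(0,0,255))):
        cv2.drawMarker(im,tuple(map(int,q(P)[0])),col,cv2.MARKER_CROSS,14,1)
    L=np.array([[115,62,16],[115,-62,16],[-55,-62,16],[-55,62,16]])/1e3
    cv2.polylines(im,[q(pose(p,L))],True,(255,255,0),1)
    out.append(im)
H=max(i.shape[0] for i in out)
o=np.hstack([cv2.copyMakeBorder(i,0,H-i.shape[0],0,4,cv2.BORDER_CONSTANT) for i in out])
cv2.imwrite(f"pics/{n}_ov.png",cv2.resize(o,None,fx=.7,fy=.7,interpolation=cv2.INTER_AREA))
E
python3 ov.py c5 .5602 -.2855 .1021
```

```text
(no output)
```

View pics/c5_ov.png

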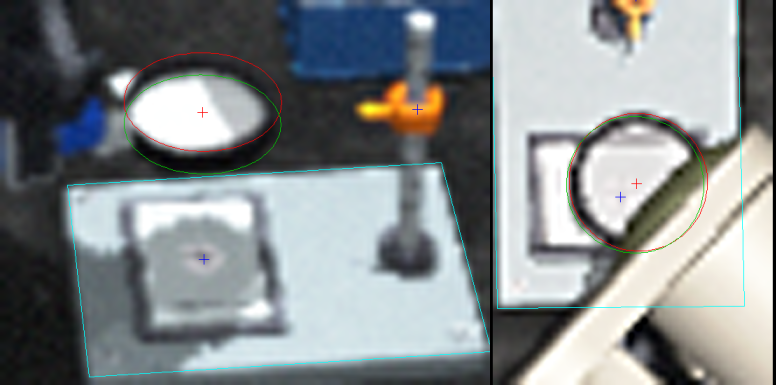

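The predicted ring and stand outline fit well. The lens is about 1–2 mm short in x and sits near (0.5595,-0.286,0.102). I'll correct that and check level with the handle outline.

```bash
python3 -m crank '[0,0,0,0.002,-0.0015,-0.0035,0, 0,0,0,0,0,0,0, 0,0,0,0,0,0,0, 0,0,0,0,0,0,0]'
python3 look.py c6 side,235,215,325,275,8 top,320,155,375,230,1
python3 - <<'E'
from h import *
x,y,z=.5614,-.2875,.0985
g=pickle.load(open("pics/c6_side.pkl","rb"));x0,y0,k=235,215,8
im=cv2.resize(g["frame"][y0:290,x0:335,::-1],None,fx=k,fy=k,interpolation=cv2.INTER_CUBIC)
q=lambda P:np.round((proj(g,P)-[x0,y0]+.5)*k-.5).astype(int)
a=np.linspace(0,2*np.pi,120)
for r,dz,c in((.033,.006,(0,0,255)),(.033,-.006,(0,200,0))):
    cv2.polylines(im,[q(np.c_[x+r*np.cos(a),y+r*np.sin(a),0*a+z+dz])],True,c,1)
for hz in(.002,.020):
    P=np.array([[-.043,-.008,z-.006+.006+hz],[-.133,-.008,z+hz],[-.133,.008,z+hz],[-.043,.008,z+hz]])
    cv2.polylines(im,[q(pose([x,y,.285],P))],True,(0,255,255),1)
cv2.imwrite("pics/c6_ov.png",im)
# top cross from c3
T=pickle.load(open("pics/c3_top.pkl","rb"))
for n,e in(("top",T),("side",pickle.load(open("pics/c3_side.pkl","rb")))):
    uvp=proj(e,[[.5614,-.2875,.022]])[0];cx,cy=np.round(uvp).astype(int)
    G=e["frame"][cy-4:cy+5,cx-4:cx+5].astype(int).sum(2);w=np.clip(np.median(G)-G,0,None).astype(float);w[w<15]=0
    yy,xx=np.mgrid[cy-4:cy+5,cx-4:cx+5];print(n,uvp,(w*xx).sum()/w.sum(),(w*yy).sum()/w.sum())
E
```

```text
time_s: 8.35
position: [0.4823, -0.313, 0.1125]
tool_rot: [[0.281, -0.96, 0.0], [-0.96, -0.281, -0.0], [0.0, -0.0, -1.0]]
ft_force: [-0.1, -0.9, -1.1]
grip_width: 0.0147
top [345.70278813 202.61739175] 346.08715596330273 202.0183486238532
side [293.63594434 271.53551581] 293.3333333333333 271.0
```

View pics/c6_ov.png

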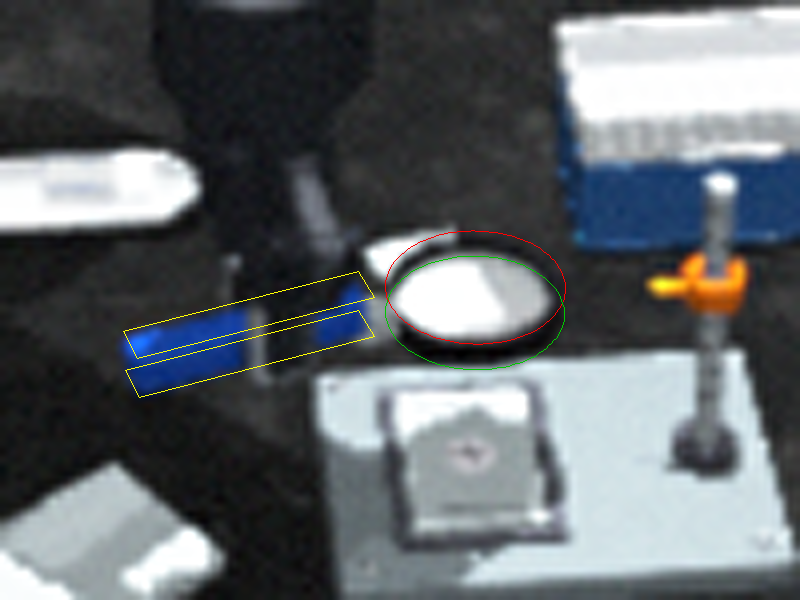

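```bash
cat > m.py <<'E'
import sys
from h import *
n=sys.argv[1];lens=np.array(list(map(float,sys.argv[2:5])));k=8
a=np.linspace(0,2*np.pi,90,endpoint=False)
def up(g,x0,y0,x1,y1):return cv2.resize(g["frame"][y0:y1,x0:x1],None,fx=k,fy=k,interpolation=cv2.INTER_CUBIC).astype(int)
S=pickle.load(open(f"pics/{n}_side.pkl","rb"));T=pickle.load(open(f"pics/{n}_top.pkl","rb"))
# side: lens ellipse (bright)
im=up(S,280,242,310,262);m=((im.min(2)>95)*255).astype(np.uint8)
c=proj(S,lens)[0]
cs=cv2.findContours(m,cv2.RETR_EXTERNAL,cv2.CHAIN_APPROX_NONE)[0]
pc=(c-[280,242]+.5)*k
cs=[q for q in cs if cv2.pointPolygonTest(q,tuple(map(float,pc)),False)>=0]
if cs:
    e=cv2.fitEllipse(cv2.convexHull(cs[0]));print("side lens obs",uv(e[0],k,0,[280,242]),np.array(e[1])/k,e[2])
for r in(.029,.030):
    P=np.c_[lens[0]+r*np.cos(a),lens[1]+r*np.sin(a),0*a+lens[2]]
    e=cv2.fitEllipse(proj(S,P).astype(np.float32));print("side lens model",r,e)
# top: outer ring edge by rays
im=up(T,325,160,375,225).sum(2)
def ring(p):return np.c_[p[0]+.033*np.cos(a),p[1]+.033*np.sin(a),0*a+lens[2]+.006]
c=proj(T,lens)[0];E=proj(T,ring(lens));ok=[];ob=[]
for i,e in enumerate(E):
    t=np.linspace(.75,1.25,101);pts=((c+(e-c)*t[:,None])-[325,160]+.5)*k
    if pts.min()<1 or (pts[:,0]>=im.shape[1]-1).any():continue
    v=im[pts[:,1].astype(int),pts[:,0].astype(int)];d=np.gradient(cv2.GaussianBlur(v.astype(np.float32)[:,None],(1,9),0).ravel())
    j=d[25:].argmax()+25
    if d[j]>8 and v[:j].min()<230: ok.append(i);ob.append(c+(e-c)*t[j])
r=least_squares(lambda p:(proj(T,ring(p))[ok]-ob).ravel(),lens[:2],loss="soft_l1",f_scale=.3);print("top lens xy",r.x,len(ok),np.abs(r.fun).mean())
# blue handle
b=S["frame"][240:270,245:285].astype(int);mk=(b[:,:,2]>b[:,:,0]+50)
yy,xx=np.nonzero(mk);w=[]
for x in sorted(set(xx)):
    q=yy[xx==x];w.append((x+245,q.min()+240,q.max()+240,len(q)))
print(w)
for hz in(-.0+.002,.020):
    print("handle edges model",proj(S,pose([lens[0],lens[1],.285],np.array([[-.043,s,lens[2]+hz] for s in(-.008,.008)]+[[-.133,s,lens[2]+hz] for s in(-.008,.008)]))).round(1).tolist())
# orange collar
o=S["frame"][243:257,315:332].astype(int);mk=(o[:,:,0]>150)&(o[:,:,2]<90)
yy,xx=np.nonzero(mk);s=xx+315>=319
print("collar x",xx[s].min()+315,xx[s].max()+315,"y",yy[s].min()+243,yy[s].max()+243,yy[s].mean()+243,"model",proj(S,pose([.56141,-.28751,-.0115],[[.09,0,.0985]])))
E
python3 m.py c6 .5614 -.2875 .0985
```

```text
side lens obs [291.07489204 252.66775131] [12.08461857 24.62508011] 79.07896423339844
side lens model 0.029 ((293.9135437011719, 252.0000762939453), (12.446991920471191, 19.721689224243164), 91.11312866210938)
side lens model 0.03 ((293.91400146484375, 252.0080108642578), (12.876492500305176, 20.401987075805664), 91.11319732666016)
top lens xy [ 0.56163831 -0.28783068] 64 0.2564726633629528
[(np.int64(250), np.int64(257), np.int64(259), 3), (np.int64(251), np.int64(257), np.int64(262), 6), (np.int64(252), np.int64(256), np.int64(263), 8), (np.int64(253), np.int64(256), np.int64(263), 8), (np.int64(254), np.int64(256), np.int64(263), 8), (np.int64(255), np.int64(256), np.int64(263), 8), (np.int64(256), np.int64(256), np.int64(262), 7), (np.int64(257), np.int64(255), np.int64(262), 8), (np.int64(258), np.int64(255), np.int64(262), 8), (np.int64(259), np.int64(255), np.int64(262), 8), (np.int64(260), np.int64(255), np.int64(261), 7), (np.int64(261), np.int64(254), np.int64(261), 8), (np.int64(262), np.int64(254), np.int64(261), 8), (np.int64(263), np.int64(254), np.int64(260), 7), (np.int64(264), np.int64(254), np.int64(260), 7), (np.int64(265), np.int64(254), np.int64(257), 4), (np.int64(274), np.int64(254), np.int64(257), 4), (np.int64(275), np.int64(254), np.int64(257), 4), (np.int64(276), np.int64(254), np.int64(257), 4), (np.int64(277), np.int64(252), np.int64(257), 6), (np.int64(278), np.int64(251), np.int64(256), 6), (np.int64(279), np.int64(250), np.int64(256), 7), (np.int64(280), np.int64(252), np.int64(256), 5)]
handle edges model [[281.4, 256.5], [279.3, 253.3], [252.0, 264.2], [250.2, 260.8]]
handle edges model [[281.3, 251.7], [279.3, 248.4], [251.7, 259.3], [249.9, 255.9]]
collar x 319 327 y 247 253 250.05263157894737 model [[324.19555871 250.13003997]]
```

```bash
python3 -c "
from rig import *
o=observe();print(o['time_s'],o['position'],abs(o['qvel']).max(),o['grip_width']);print(close_job())"
```

```text
8.45 [ 0.48218712 -0.31316037  0.11242772] 0.17763060422327473 0.015002128518925198
the job is handed in; nothing more can be done
None
```

I pressed the coupon down flat and let go of it. I then picked the loupe up by its blue handle and handed the job in while holding it over the cross at collar height. The robot clock read 8.45 s.

- **Coupon:** the press stopped with the fingertips at 22 mm, which is the seated height, at about 15 N. Afterwards the pocket rim showed evenly at both ends.
- **Lens position:** the last fit from the top camera put the lens at (0.5616, -0.2878), against the fitted pocket centre (0.5614, -0.2875).
- **Cross position:** the cameras disagreed on the cross itself. The top view put it about 2 mm further in x and 1 mm lower in y, while the side view put it about 1 mm less in x. I made no correction for this.
- **Height:** the collar's middle measured 98.5 mm. The arm position puts the lens at 99.4 mm, but the side picture suggests it may sit 1 mm or so lower than 98.5 mm.
- **Level and still:** the handle's lower edge in the side view matched a level handle to about half a pixel. The upper edge differed by about a pixel near the lens, where the finger hides it. I take the loupe as level to within 1–2 degrees. The arm was still.
- **Failed check:** the automatic ellipse fit of the lens in the side view picked up the handle's connector as well. I used lens edges read from the picture instead, and they agreed with the model to about 0.5 mm sideways.
- **Not touched:** the collar looked unmoved. I did not measure the other things on the bench again, but the arm stayed clear of them.

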